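# Rebuild a membrane filter holder on the vacuum manifold

### The arm

A 6-joint arm with a two-finger parallel gripper is mounted at the origin on the work surface. World frame = base frame: x ahead of the robot, y to its left, z up, the work surface at z = 0. Lengths are in mm, angles in rad, forces in N, time in s.
With the tool pointing down it reaches from about 325 to 900 mm from the base axis. Payload 3.5 kg.
Tool frame: the origin (TCP) lies midway between the tips of the shut fingers; the grasp point (between the pads) lies 19 mm behind it; z points along the fingers, y is the direction in which the jaws open and shut (so a half turn about z gives the same grasp; the last joint's range is limited). The gripper opens to 85 mm and grips with 20 to 120 N. Pads are 22 mm wide; open, the fingers measure 114 mm over their backs; the gripper's body (76 mm by 85 mm) begins 54 mm behind the grasp point. The pads swing forward as they close: fully open they stand 13 mm farther back than shut.
Start: joints at [-1.226, 0.276, -0.026, 1.268, 0, 1.467], TCP at [270.603, -563.379, 231.313] pointing down, gripper open.
Joint ranges: [-3.12, 3.12], [-0.85, 1.88], [-1.08, 1.24], [-1.95, 2.15], [-1.57, 1.53], [-3.14, 3.14]. Speed limits (rad/s): [2.57, 2.57, 3.14, 3.14, 3.14, 3.14].

### API

Orientations are given as a 3x3 rotation matrix whose columns are the frame's x, y, z axes.
In Python, from plant import manip, eoat, readout, snapshot, camera_params, job, recognise, pinpoint gives the robot as it stands. Calls block until the motion is done:
- manip.goto(position, orientation): joint-space move of the TCP to a pose.
- manip.move_l(position, rot=None, feed=150, threshold=None): straight line of the TCP; rot=None keeps the orientation; feed is the mean speed in mm/s. With threshold (N) it stops when the force on the tool has changed by that much, and returns True; else False.
- manip.move_joints(angles): joint-space move.
- eoat.ungrasp() and eoat.clamp(f_grip=None): open the fingers fully, or close them until they stop; f_grip is the grip in N (None keeps the last).
- manip.sleep(seconds).
- manip.ik(position, orientation): joint angles nearest the present ones, or None.
- readout.observe(): the state.
- snapshot(name): name is "scene" or "side" or "wrist"; returns the picture (400x640x3 uint8, blue, green, red); there is no depth.
- camera_params(name): a dict with "fx", "fy", "cx", "cy" (pixels), "pose" (4x4, takes a point from camera to world coordinates). Camera axes: x right, y down, z forward; pixel columns grow to the right and rows downward; lengths in mm; the calibration is good to about 2 mm. A picture is of the moment at which its call begins: read the wrist's pose just before it. camera_params takes no time and is no camera call; for the wrist camera it gives the pose at the moment of the call.
A pose or a line that the arm cannot do raises manip.MotionError and nothing moves.
- job.job_done(): hands the job in, once; it reports no verdict.
Trained networks look in the newest picture that a camera, given by its name, has taken for a name from the list of things; names that differ only in an ending like _2 or _b are one class to them, and where a whole thing is asked for, a point or a joint stands for the part that bears it (a point fixed in the world has none). Each returns a list of dicts, best first, with "confidence" (0 to 1); they miss things now and then, are a little off and sometimes report something else, mostly with a low value. They report only what shows in the picture. A call takes as long as a camera call.
- recognise(camera, label): "extent" ([left, top, right, bottom] in pixels, round what is visible of it).
- pinpoint(camera, label): "uv" ([column, row] in pixels: a listed point, or the origin of a listed thing).
The state is a dict: "time": time; "joint_pos": joint angles; "joint_velocities": joint speeds; "joint_torque": joint torques, N m; "ee_pos": TCP position; "ee_rot": TCP orientation; "contact_force": force on the tool from outside, world axes, zero at the start; "wrist_torque": the same for the moment, N m; "grip_width": opening from 0.0 (shut) to 1.0 (fully open).
Only numpy, scipy, OpenCV 4.12 (cv2) and the standard library are available. Lean on these libraries where they do the work, as an engineer would, in place of code of your own. Each camera call takes 0.05 s, during which the arm holds its last target. There are 200 camera calls.

### The job

The washed filter holder lies in parts beside the vacuum manifold. Build it up again on the manifold's one open port, in this order: the base with its stopper fully home in the port, the support disc flat in the recess of the base, the funnel over it with its wide foot down, and last the lid, each part level and fully seated. Do not bump the holder already mounted or the plugged port next to it, and leave the wash bottle, membrane box and Petri dish where they are.

Things in the scene. Friction and masses are not known exactly. Their poses are not given: they have to be found in the camera images.
- base_mid (a point): Loose steel base, standing on the bench on its stopper; 52 mm high. Flange 60 dia, 12 thick (40 to 52 above the underside), with a recess 50 dia, 3 deep in its top. Flat hub face 50 dia at height 26 rests on the port's rim when home; below it the rubber stopper, 36 dia tapering to 30 at the foot. Point on the axis, 26 above the underside; z is the axis, up. Round, yaw is free. 0.28 kg.
- screen_mid (a point): Loose support disc: flat steel disc 46 mm dia, 12 thick, edges bevelled by 1.5, dark perforated face up, lying on the bench. Point at its centre, 6 above its underside; z is the axis, up. Fits the base's recess (3 deep) with 2 play all round, so 9 stand proud of the flange when seated. 0.07 kg.
- funnel_mid (a point): Loose funnel: open steel tube standing upright on the bench, 72 mm high, 52 outside dia, 46 bore. Wide foot 60 dia, 11 high at the bottom, bored 53 dia so as to go over the disc and rest on the base's flange; rolled rim 55 dia, 3 high at the top. Point on the axis half-way up, 36 above the underside; z is the axis, up. 0.22 kg.
- lid_mid (a point): Loose lid on the bench, knob up: steel disc 58 mm dia, 6 thick; beneath it a centring plug 42 dia, 5 deep (goes into the funnel, the disc rests on the funnel's rim); on top a black round knob 18 dia, 19 high. 30 high in all; point on the axis 15 above the plug's underside, the knob spans 11 to 30 above it. z is the axis, up. 0.10 kg.
- port_mouth (a point): Open port: fixed steel socket 52 mm outside dia, bore 39 dia, 30 deep, dark open mouth. Point at the centre of the mouth at rim level, 80 above the bench; z up, y along the manifold (steel tube 32 dia, 46 high, about 420 long, carrying three ports in a row, 125 apart; any of the three may be the open one). A black stopcock reaches 44 out on the -x side, 14 below the rim.
- mounted_top (a point): Top of the complete filter holder already mounted and fixed on another of the three ports: same shape as the one to build, 60 dia, its top 203 above the bench. Must not be bumped.
- plug_top (a point): Top of the black rubber plug, 45 dia and 20 high, that closes the remaining port; its top 100 above the bench. Fixed; must not be bumped.
- wash_bottle_mid (a point): Bystander, loose: white plastic wash bottle 74 dia, 185 high with a bent spout, standing; point on the axis 66 above its underside.
- membrane_box_mid (a point): Bystander, loose: flat cardboard box of filter membranes with a paper-white cover, 64 x 64 x 27; point at its centre.
- petri_mid (a point): Bystander, loose: closed clear Petri dish 90 dia, 16 high, with pale medium; point at its centre.

How it is judged:
By the outcome, as a careful person would: the job done as asked, in the order asked, and still so for the second after the job is handed in, with the robot touching nothing.
It also fails if it takes over 128 s, if anything falls off the work surface, if the arm or the gripper's body presses on something with over 40 N, if the wrist force passes 120 N, or if a joint passes its speed limit or range.

## Working session

There is one attempt and no reset: what is moved stays moved. The work goes in short steps, each a Python script; the robot and the scene stay as the last script left them, time stands still between calls to the robot, and variables do not carry over. Pictures are saved under pics/ and viewed, about 12 in all and at most 16, crops included, and the job is handed in when it is done.

```bash
ls; mkdir -p pics; cat > h.py <<'E'
import numpy as np, cv2
from plant import *
L=["base_mid","screen_mid","funnel_mid","lid_mid","port_mouth","mounted_top","plug_top","wash_bottle_mid","membrane_box_mid","petri_mid"]
Z=dict(base_mid=26,screen_mid=6,funnel_mid=36,lid_mid=15,port_mouth=80,mounted_top=203,plug_top=100,wash_bottle_mid=66,membrane_box_mid=13.5,petri_mid=8)
def ray(c,uv):
    P=np.array(c["pose"]);d=P[:3,:3]@np.array([(uv[0]-c["cx"])/c["fx"],(uv[1]-c["cy"])/c["fy"],1.])
    return P[:3,3],d/np.linalg.norm(d)
def onz(c,uv,z):
    o,d=ray(c,uv);return o+d*(z-o[2])/d[2]
def proj(c,p):
    P=np.array(c["pose"]);q=P[:3,:3].T@(np.array(p,float)-P[:3,3]);return np.array([c["fx"]*q[0]/q[2]+c["cx"],c["fy"]*q[1]/q[2]+c["cy"]])
def R(yaw):  # tool down, jaw (y) axis at yaw in world
    y=np.array([np.cos(yaw),np.sin(yaw),0]);z=np.array([0,0,-1.]);return np.column_stack([np.cross(y,z),y,z])
def save(cam,n):
    im=snapshot(cam);cv2.imwrite(f"pics/{n}.png",im);return im
E
python3 - <<'E'
from h import *
s=readout.observe();print(s["time"],s["ee_pos"],np.round(s["ee_rot"],3).tolist())
for cam in ["scene","side","wrist"]:
    c=camera_params(cam);save(cam,cam+"0");print(cam,np.round(c["pose"],2).tolist(),c["fx"])
    for l in L:
        for r in pinpoint(cam,l)[:2]: print(l,np.round(r["uv"],1),round(r["confidence"],2),np.round(onz(c,r["uv"],Z[l]),1))
E
```

```text
pics
0.0 [ 270.34399877 -562.63180179  230.14819255] [[0.901, 0.433, -0.001], [0.433, -0.901, 0.002], [0.0, -0.002, -1.0]]
scene [[-0.35, 0.8, -0.49, 1073.91], [0.94, 0.29, -0.2, 130.84], [-0.02, -0.53, -0.85, 1049.17], [0.0, 0.0, 0.0, 1.0]] 429.06848732335493
base_mid [276.6 161.7] 0.72 [ 402.2 -251.8   26. ]
screen_mid [317.  198.6] 0.62 [470.7 -99.1   6. ]
funnel_mid [292.7 225. ] 0.72 [ 588.2 -125.    36. ]
lid_mid [226.1 197.6] 0.61 [ 561.  -341.8   15. ]
port_mouth [421.4 246.5] 0.78 [556.3 208.1  80. ]
mounted_top [384.1 248.2] 0.79 [653.5 123.9 203. ]
plug_top [456.6 218.2] 0.95 [459.9 271.7 100. ]
wash_bottle_mid [216.  138.6] 0.81 [ 411.1 -439.5   66. ]
membrane_box_mid [249.5 275.9] 0.83 [ 752.3 -179.7   13.5]
petri_mid [382.9 196.1] 0.62 [399.9  75.4   8. ]
side [[-0.72, -0.39, 0.58, -85.08], [-0.7, 0.42, -0.58, 576.3], [-0.02, -0.82, -0.58, 799.86], [0.0, 0.0, 0.0, 1.0]] 388.9694054052941
base_mid [398.8 224.4] 0.57 [ 398.4 -246.1   26. ]
base_mid [327.2 290. ] 0.29 [380.3  94.3  26. ]
screen_mid [352.2 243.3] 0.71 [461.3 -99.7   6. ]
funnel_mid [326.6 215.9] 0.98 [ 581.8 -115.7   36. ]
lid_mid [372.8 195.2] 0.47 [ 562.2 -327.4   15. ]
port_mouth [247.6 266.5] 0.9 [548.2 211.3  80. ]
mounted_top [242.  198.6] 0.78 [649.2 134.3 203. ]
plug_top [251.3 297.4] 0.77 [446.5 274.5 100. ]
wash_bottle_mid [251.  297.8] 0.53 [471.9 261.1  66. ]
membrane_box_mid [305.4 193.7] 0.53 [ 742.1 -176.    13.5]
petri_mid [326.  289.2] 0.9 [395.3  83.3   8. ]
wrist [[0.43, -0.86, -0.27, 339.75], [-0.9, -0.41, -0.13, -530.14], [-0.0, 0.3, -0.95, 374.0], [0.0, 0.0, 0.0, 1.0]] 279.7495133884724
```

```bash
python3 - <<'E'
import cv2
a=[cv2.imread(f"pics/{n}0.png") for n in ("scene","side")]
cv2.imwrite("pics/sc2.png",cv2.resize(a[0][80:330,150:530],(800,526),interpolation=cv2.INTER_CUBIC))
E
```

```text
(no output)
```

View pics/sc2.png

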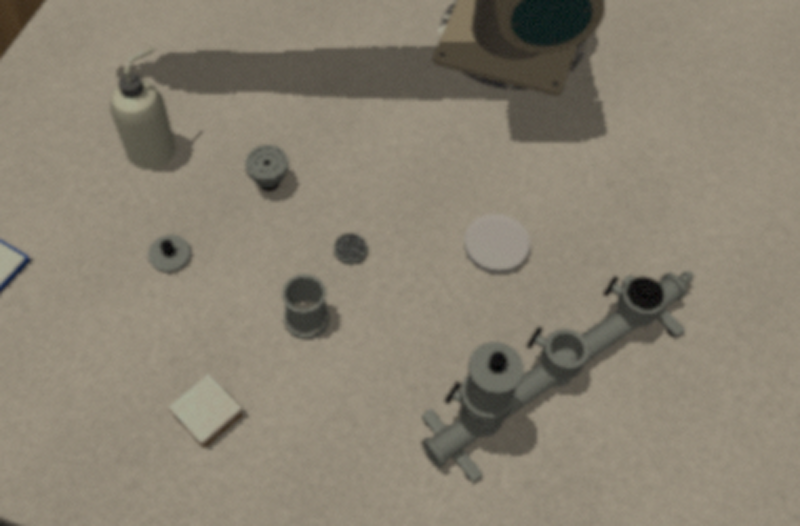

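View pics/side0.png

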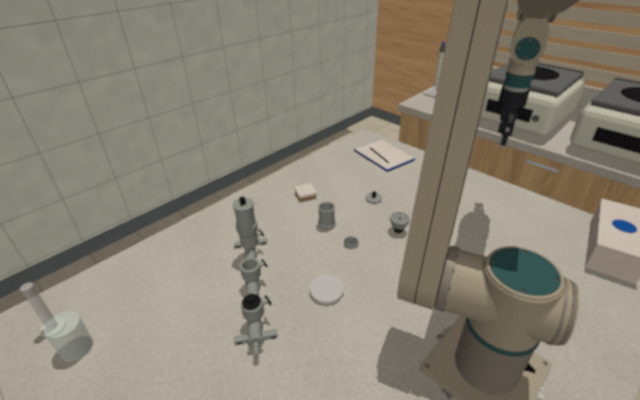

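The scene shows the open port in the middle, at about (421,247) in the full scene picture. The mounted holder is at (384,248) and the plug at (457,218). The loose parts match the network's points. Next I look at the port and the base from near.

```bash
python3 - <<'E'
from h import *
def look(name,xy,z,yaw,labels):
    manip.goto([*xy,z],R(yaw)); c=camera_params("wrist"); save("wrist",name)
    s=readout.observe();print(name,s["time"],np.round(s["ee_pos"],1),"j",np.round(s["joint_pos"],2))
    for l in labels:
        for r in pinpoint("wrist",l)[:2]:
            p=onz(c,r["uv"],Z[l]);print(l,np.round(r["uv"],1),round(r["confidence"],2),np.round(p,1))
for y in (-64,-36,54,-126,116): print(y,[None if q is None else round(q[5],2) for q in (manip.ik([400,-249,200],R(np.radians(y))),manip.ik([553,209,240],R(np.radians(y))))])
look("w_base",[400,-249],200,np.radians(-36),["base_mid"])
look("w_port",[553,209],250,np.radians(54),["port_mouth","mounted_top","plug_top"])
a=[cv2.imread(f"pics/{n}.png") for n in ("w_base","w_port")]
cv2.imwrite("pics/wb.png",cv2.resize(np.hstack(a),(800,250)))
E
```

```text
-64 [np.float64(1.99), np.float64(2.94)]
-36 [np.float64(1.5), np.float64(2.45)]
54 [np.float64(-0.07), np.float64(0.88)]
-126 [np.float64(3.08), np.float64(-2.26)]
116 [np.float64(-1.15), np.float64(-0.2)]
w_base 2.9917 [ 400.4 -250.3  200.4] j [-0.7   0.02 -0.39  1.16 -0.    1.51]
base_mid [316.5 179.8] 0.96 [ 399.9 -250.3   26. ]
w_port 4.8583 [553.1 207.8 249.9] j [ 0.25  0.21 -0.08  1.29 -0.    0.88]
port_mouth [316.9 181.2] 0.78 [552.3 208.2  80. ]
mounted_top [158.7 312.6] 0.29 [540.4  56.7 203. ]
plug_top [311.   61.7] 0.75 [450.7 275.2 100. ]
```

View pics/wb.png

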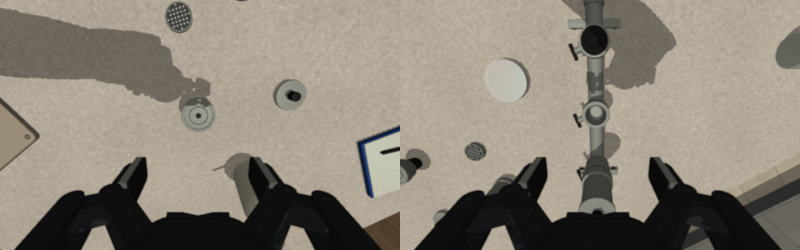

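Between the jaws the base sits at about (316,180) and the port at (317,181). The stopcocks are on the left and the plug is above. Now I centre the base with two crossed grasps and pick it up.

```bash
cat >> h.py <<'E'
def st(t=""):
    s=readout.observe();print(t,"t",round(s["time"],1),"p",np.round(s["ee_pos"],1),"F",np.round(s["contact_force"],1),"T",np.round(s["wrist_torque"],2),"w",round(s["grip_width"],3));return s
def centre_pick(xy,z,yaws,f=40,up=120):
    """clamp in two crossed directions; returns TCP at final grasp"""
    manip.goto([*xy,z+70],R(yaws[0])); manip.move_l([*xy,z],R(yaws[0]))
    eoat.clamp(20); st("clamp1"); eoat.ungrasp()
    if len(yaws)>1:
        manip.move_l([*xy,z+30]); manip.goto([*xy,z+30],R(yaws[1])); manip.move_l([*xy,z],R(yaws[1]))
    eoat.clamp(f); return st("clamp2")
E
python3 - <<'E'
from h import *
a,b=np.radians(-36),np.radians(54)
centre_pick([400,-250],26,[a,b],60)
manip.move_l([400,-250,170]);st("up")
manip.goto([552.3,208.2,190],R(b));st("at port");
save("wrist","held_base");save("side","side_b")
h=np.hstack([cv2.imread("pics/held_base.png"),cv2.resize(cv2.imread("pics/side_b.png")[120:370,150:550],(640,400))])
cv2.imwrite("pics/hb.png",cv2.resize(h,(800,250)))
E
```

```text
clamp1 t 7.8 p [ 401.2 -250.9   27.3] F [ 0.1 -0.4  6.1] T [0.11 0.03 0.  ] w 0.691
clamp2 t 10.7 p [ 401.1 -250.5   27.4] F [-0.6  2.4  6.3] T [0.33 0.06 0.01] w 0.674
up t 11.8 p [ 399.1 -249.3  168.8] F [-0.8  0.1 -3.6] T [ 0.08 -0.02 -0.04] w 0.677
at port t 13.6 p [552.4 207.1 189.9] F [-0.7  0.2 -3.5] T [-0.02  0.03 -0.02] w 0.679
```

View pics/hb.png

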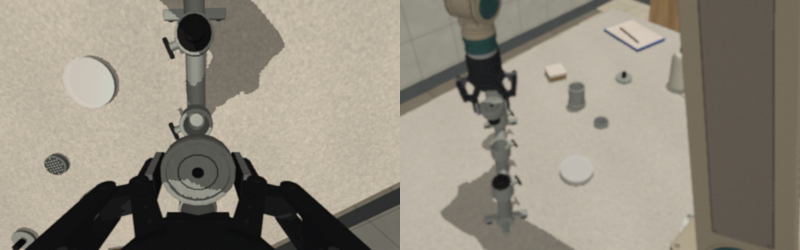

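```bash
cat >> h.py <<'E'
def pos(n=4):
    return np.mean([(manip.sleep(0.02),readout.observe()["ee_pos"])[1] for _ in range(n)],0)
def settle(p,n=2):
    """line to p, correcting the standing error; returns the command"""
    p=np.array(p,float);c=p.copy();manip.move_l(c,feed=80)
    for _ in range(n):
        e=p-pos()
        if np.abs(e).max()<.4:break
        c=c+e;manip.move_l(c,feed=40)
    return c
E
python3 - <<'E'
from h import *
for _ in range(4): manip.sleep(.03);print(np.round(readout.observe()["ee_pos"],2))
c=settle([552.3,208.2,113]);print(c);st("above")
r=manip.move_l(c+[0,0,-27],feed=30,threshold=8);print(r);st("in")
save("wrist","wb_in");save("side","sb_in")
E
```

```text
[552.5  207.01 190.  ]
[552.49 207.09 190.  ]
[552.49 207.16 190.01]
[552.51 207.26 190.06]
[552.24377574 208.17840677 112.77911138]
above t 15.5 p [552.4 208.2 112.9] F [ 0.3 -0.6 -2.7] T [-0.   -0.01  0.02] w 0.679
True
in t 16.0 p [552.9 208.  106.9] F [ 0.5 -0.   4.7] T [-0.01  0.08 -0.03] w 0.675
```

```bash
python3 - <<'E'
from h import *
c=camera_params("wrist");print(proj(c,[552.3,208.2,80]),proj(c,readout.observe()["ee_pos"]))
for l in ("base_mid","plug_top","mounted_top"):
    for r in pinpoint("wrist",l)[:1]: print(l,r["uv"],r["confidence"],onz(c,r["uv"],{"base_mid":105.5}.get(l,Z[l])))
c=camera_params("side");q=proj(c,[552,208,80]);print(q)
u,v=q.astype(int)
im=cv2.imread("pics/sb_in.png")[v-40:v+35,u-60:u+60]
cv2.imwrite("pics/z1.png",np.hstack([cv2.resize(im,(400,250),interpolation=cv2.INTER_CUBIC),cv2.resize(cv2.imread("pics/wb_in.png"),(400,250))]))
E
```

```text
[317.38315355 233.7060027 ] [318.00992728 254.42826704]
base_mid [316.0, 253.9] 0.72 [552.54441283 206.89042013 105.5       ]
plug_top [28.9, 305.4] 0.64 [476.92645136  35.47898645 100.        ]
[247.76138879 265.07299831]
```

View pics/z1.png

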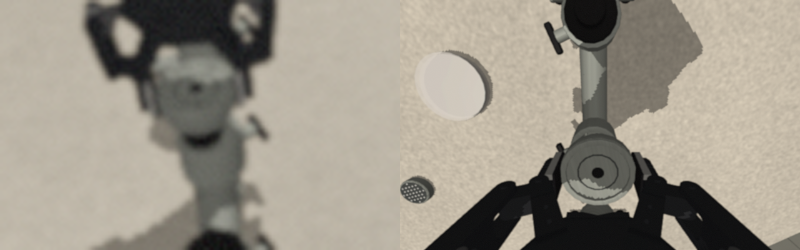

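The side crop shows the stopper standing on the rim rather than in the bore, so the port estimate is off. I back up and take opposing views so that camera bias cancels.

```bash
python3 - <<'E'
from h import *
manip.move_l([552,208,245])
for y in (54,144,-36):
    manip.goto([552,208,245],R(np.radians(y)));manip.sleep(.3)
    c=camera_params("wrist");save("wrist",f"pv{y}");np.save(f"pv{y}.npy",c["pose"])
    s=st(y)
    for l in("port_mouth","plug_top"):
        for r in pinpoint("wrist",l)[:1]: print(l,np.round(r["uv"],1),round(r["confidence"],2),np.round(onz(c,r["uv"],Z[l]),1))
    x=proj(c,[552,208,80]).astype(int);print(x)
    im=cv2.imread(f"pics/pv{y}.png")[x[1]-40:x[1]+40,x[0]-40:x[0]+40]
    cv2.imwrite(f"pics/c{y}.png",cv2.resize(im,(266,266),interpolation=cv2.INTER_CUBIC))
cv2.imwrite("pics/c3.png",np.hstack([cv2.imread(f"pics/c{y}.png") for y in (54,144,-36)]))
E
```

```text
54 t 17.9 p [552.1 208.  245.1] F [ 0.4  0.2 -3.7] T [-0.01  0.    0.01] w 0.673
port_mouth [311.8 185.1] 0.69 [550.5 201.6  80. ]
plug_top [311.4  61.6] 0.56 [450.4 275.1 100. ]
[317 182]
144 t 19.7 p [552. 208. 245.] F [-0.4  0.8 -2.2] T [0.01 0.01 0.01] w 0.678
port_mouth [314.5 179.7] 0.78 [550.7 204.1  80. ]
plug_top [430.8 182.1] 0.64 [449.7 274.9 100. ]
[315 183]
-36 t 22.8 p [552. 208. 245.] F [ 0.5  0.2 -4.1] T [-0.03  0.05  0.04] w 0.675
port_mouth [317.8 185.9] 0.63 [549.7 203.3  80. ]
plug_top [202.7 192.2] 0.72 [448.9 274.5 100. ]
[316 181]
```

View pics/c3.png

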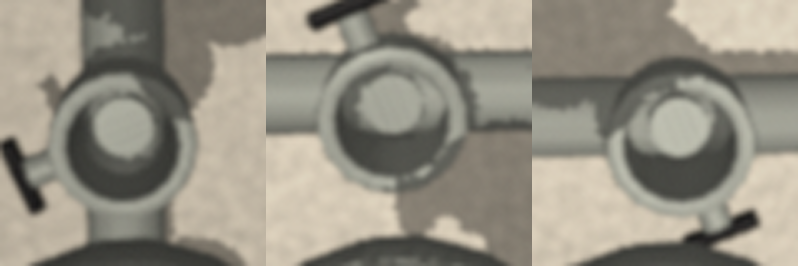

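Reading the outer rim circles in the crops gives centres at about (313.7,185.0), (313.5,178.3) and (320.5,185.0) px. I back-project these.

```bash
python3 - <<'E'
from h import *
c=camera_params("wrist");
for y,uv in((54,(313.7,185)),(144,(313.5,178.3)),(-36,(320.5,185.))):
    c["pose"]=np.load(f"pv{y}.npy");print(y,np.round(onz(c,uv,80),1))
E
```

```text
54 [551.7 203.4  80. ]
144 [550.7 202.2  80. ]
-36 [552.8 202.3  80. ]
```

```bash
python3 - <<'E'
from h import *
b=np.radians(54);X,Y=551.4,202.7
manip.goto([X,Y,190],R(b))
c=settle([X,Y,113]);st("above")
r=manip.move_l(c+[0,0,-24],feed=50,threshold=8);print(r);st("in")
if not r:
    r=manip.move_l(c+[0,0,-36],feed=20,threshold=15);print(r);st("home")
E
```

```text
above t 26.1 p [551.5 202.7 112.9] F [ 0.2  0.1 -2.7] T [0.04 0.01 0.01] w 0.678
False
in t 26.7 p [551.2 202.6  88.5] F [-0.5 -0.5 -3. ] T [-0.03 -0.12  0.02] w 0.676
True
home t 27.2 p [551.9 202.8  81.6] F [-1.2 -0.   4.4] T [-0.12  0.16 -0.03] w 0.675
```

```bash
python3 - <<'E'
from h import *
p=pos();print(p)
r=manip.move_l([p[0],p[1],p[2]-3],feed=20,threshold=20);st(f"press {r}")
eoat.ungrasp();manip.sleep(.1);p=pos();st("open")
manip.move_l([p[0],p[1],200]);manip.sleep(.2)
c=camera_params("wrist");save("wrist","afterbase")
for r in pinpoint("wrist","base_mid")[:1]: print(r,onz(c,r["uv"],80))
q=proj(c,[551.9,202.8,106]).astype(int);print(q)
A=cv2.resize(cv2.imread("pics/afterbase.png")[q[1]-60:q[1]+60,q[0]-60:q[0]+60],(400,400),interpolation=cv2.INTER_CUBIC)
save("side","sb2");B=cv2.resize(cv2.imread("pics/sb2.png")[215:295,208:288],(400,400),interpolation=cv2.INTER_CUBIC)
cv2.imwrite("pics/ab.png",np.hstack([A,B]))
# next: look at the screen
xy=[466,-99.5];manip.goto([*xy,170],R(np.radians(54)));manip.sleep(.2)
c=camera_params("wrist");save("wrist","w_scr");st("screen")
for r in pinpoint("wrist","screen_mid")[:1]: print(r,onz(c,r["uv"],6))
E
```

```text
[551.93863132 202.85829773  81.54948673]
press False t 27.5 p [552.  202.9  81.4] F [-5.8 -1.3 14.6] T [-0.52  1.36 -0.1 ] w 0.682
open t 28.1 p [551.8 202.8  78.2] F [ 0.  -0.5 -0.6] T [ 0.03  0.04 -0.04] w 0.998
{'uv': [317.5, 195.2], 'confidence': 0.76} [551.04867241 202.34476072  80.        ]
[318 204]
screen t 30.8 p [466.5 -98.8 170.1] F [-0.6  0.5 -0.3] T [-0.03 -0.01 -0.03] w 0.997
{'uv': [314.3, 187.5], 'confidence': 0.58} [ 469.01451694 -104.32581598    6.        ]
```

View pics/ab.png

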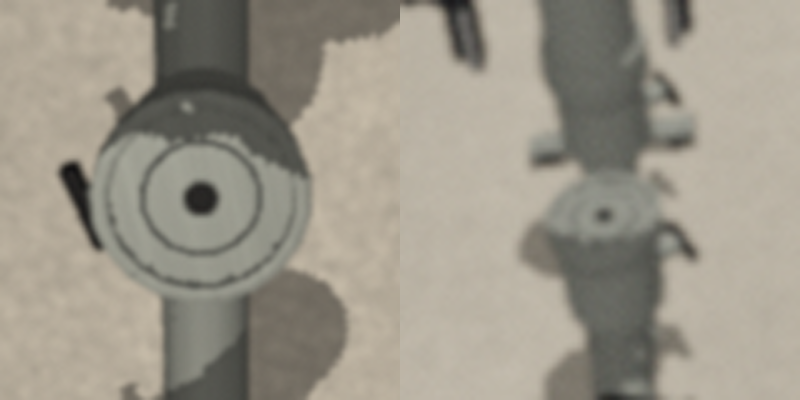

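```bash
python3 - <<'E'
from h import *
a,b=np.radians(-36),np.radians(54);xy=[468,-102]
manip.goto([*xy,60],R(a));settle([*xy,2.5]);st();eoat.clamp(20);st("c1");eoat.ungrasp()
manip.move_l([*xy,35]);manip.goto([*xy,35],R(b));settle([*xy,2.0]);st();eoat.clamp(40);s=st("c2")
c=camera_params("wrist");save("wrist","scr_grip")
manip.move_l([*xy,100]);manip.sleep(.2);st("up");save("wrist","scr_up")
f=lambda n:cv2.resize(cv2.imread(f"pics/{n}.png")[170:370,200:440],(400,333),interpolation=cv2.INTER_CUBIC)
cv2.imwrite("pics/sg.png",np.hstack([f("scr_grip"),f("scr_up")]))
E
```

```text
t 33.8 p [ 467.9 -102.     2.3] F [-0.7 -0.  -0.1] T [-0.01  0.01  0.03] w 1.0
c1 t 34.2 p [ 467.9 -102.     2.5] F [-1.  -0.2  4.6] T [ 0.05  0.22 -0.02] w 0.521
 t 37.1 p [ 468.3 -102.1    2.2] F [0.5 0.6 0.5] T [-0.03  0.03 -0.  ] w 0.999
c2 t 37.6 p [ 468.4 -102.1    2.8] F [-0.3  0.9  4.9] T [ 0.1   0.31 -0.06] w 0.51
up t 38.7 p [ 466.9 -101.6   98.7] F [-0.3  0.2 -0.8] T [0.03 0.03 0.03] w 0.512
```

View pics/sg.png

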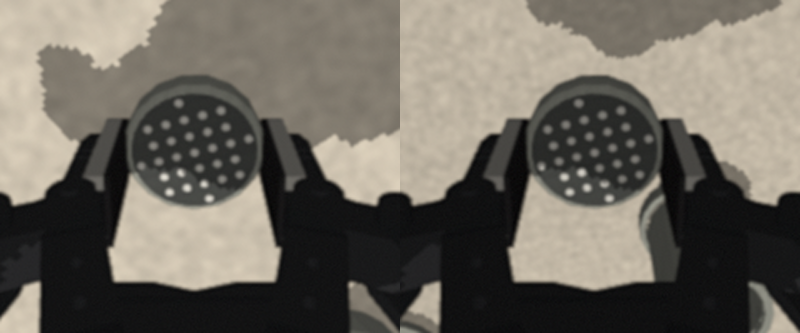

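The disc is held level. In the left crop its dark face centre is at about (196,150) and in the right crop at (595,150). I compare that with the projected tool axis.

```bash
python3 - <<'E'
from h import *
c=camera_params("wrist");p=pos();print(p)
for h in (8,9,10): print(proj(c,[p[0],p[1],p[2]-2.5+h+2]))
g=cv2.GaussianBlur(cv2.cvtColor(cv2.imread("pics/scr_up.png"),cv2.COLOR_BGR2GRAY),(3,3),0)
m=(g<75).astype(np.uint8)
# dark face: crop coords -> px: (595-400)/1.667+200, 150/1.667+170
u0,v0=317,260
best=[]
r=pinpoint("wrist","screen_mid")[:1];print(r, [onz(c,k["uv"],p[2]-2.5+6) for k in r])
print(recognise("wrist","screen_mid")[:1])
for z in (11.5,): 
  th=np.linspace(0,2*np.pi,60)
  for off in ((0,0),(3,0),(0,3)):
    pass
q=np.array([proj(c,[p[0]+23*np.cos(t),p[1]+23*np.sin(t),p[2]-2.5+10.5]) for t in np.linspace(0,2*np.pi,90)])
im=cv2.imread("pics/scr_up.png");im=cv2.resize(im,None,fx=4,fy=4,interpolation=cv2.INTER_CUBIC)
cv2.polylines(im,[np.int32(q*4+1.5)],True,(0,0,255),1)
cv2.imwrite("pics/ov.png",im[170*4:330*4,260*4:375*4])
E
```

```text
[ 467.29966521 -101.74584525   99.08823426]
[318.2155157  261.57370626]
[318.22721533 262.5215581 ]
[318.23906311 263.4814128 ]
[{'uv': [318.1, 255.8], 'confidence': 0.8}] [array([ 466.21315552, -101.00716995,  102.58823426])]
[{'extent': [276.9, 215.3, 356.2, 296.5], 'confidence': 0.66}]
```

View pics/ov.png

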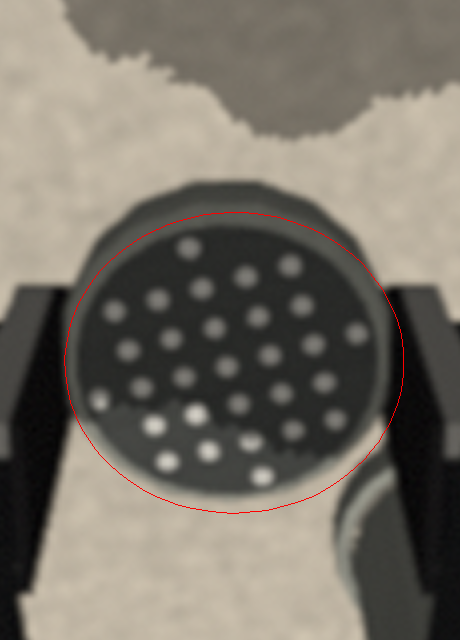

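The image offset is within the camera calibration. The crossed grasps give the relative centring: the disc is about 0.5 mm off along the free axis and the base about 0.3 mm the other way. I compensate for both and place the disc.

```bash
python3 - <<'E'
from h import *
b=np.radians(54);X,Y=552.6,202.3
manip.goto([X,Y,190],R(b))
c=settle([X,Y,116]);st("above")
r=manip.move_l(c+[0,0,-13],feed=20,threshold=4);st(f"down {r}")
E
```

```text
above t 41.8 p [552.7 202.3 115.8] F [ 0.3  1.  -1.1] T [0.05 0.03 0.01] w 0.506
down True t 42.3 p [552.5 202.3 105.9] F [-0.8 -0.1  4.5] T [-0.02  0.05  0.  ] w 0.509
```

```bash
python3 - <<'E'
from h import *
eoat.ungrasp();manip.sleep(.1);p=pos();st("open")
manip.move_l([p[0],p[1],200]);manip.sleep(.2)
c=camera_params("wrist");save("wrist","afterscr");q=proj(c,[552,203,112]).astype(int)
A=cv2.resize(cv2.imread("pics/afterscr.png")[q[1]-50:q[1]+50,q[0]-50:q[0]+50],(400,400),interpolation=cv2.INTER_CUBIC)
save("side","ss2");B=cv2.resize(cv2.imread("pics/ss2.png")[225:285,215:275],(400,400),interpolation=cv2.INTER_CUBIC)
cv2.imwrite("pics/as.png",np.hstack([A,B]))
manip.goto([584,-121,230],R(np.radians(54)));manip.sleep(.2)
c=camera_params("wrist");save("wrist","w_fun");st("funnel")
for r in pinpoint("wrist","funnel_mid")[:1]: print(r,onz(c,r["uv"],36))
E
```

```text
open t 43.0 p [551.5 202.1 104.9] F [-0.8 -0.4  0.1] T [ 0.08 -0.02  0.05] w 0.998
funnel t 45.6 p [ 584.1 -119.8  229.9] F [-0.9  0.4 -0.4] T [ 0.01 -0.   -0.01] w 1.001
{'uv': [319.3, 175.1], 'confidence': 0.88} [ 583.56759853 -115.85595323   36.        ]
```

View pics/as.png

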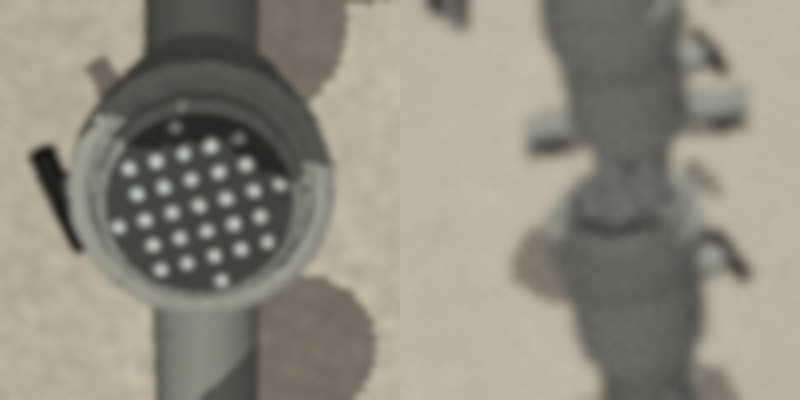

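The disc lies concentric and flat in the recess; in the left crop its face is centred at (200,195) inside the flange. Next is the funnel.

```bash
python3 - <<'E'
from h import *
a,b=np.radians(-36),np.radians(54);xy=np.array([584,-117.])
manip.goto([*xy,110],R(a));settle([*xy,28]);s1=st();eoat.clamp(20);s1=st("c1");eoat.ungrasp()
manip.move_l([*xy,95]);manip.goto([*xy,95],R(b));settle([*xy,28]);st();eoat.clamp(50);s2=st("c2")
ua=np.array([np.cos(a),np.sin(a)]);off=(s1["ee_pos"]-s2["ee_pos"])[:2]@ua;print("off along a",off)
manip.move_l([*xy,215],feed=250);manip.sleep(.1);st("up")
t=np.array([551.9,202.8])+ua*(.3-off);print(t)
manip.goto([*t,225],R(b))
c=settle([*t,154]);st("above")
r=manip.move_l(c+[0,0,-23],feed=25,threshold=6);st(f"down {r}")
E
```

```text
t 48.8 p [ 584.1 -117.    27.9] F [-0.1  0.1 -0.5] T [-0.02 -0.02  0.04] w 1.0
c1 t 49.2 p [ 584.5 -117.3   28.2] F [ 1.  -1.5  0.9] T [-0.17 -0.1  -0.01] w 0.609
 t 53.3 p [ 584.  -117.    27.8] F [0.6 0.4 0.7] T [ 0.04 -0.01  0.  ] w 0.998
c2 t 53.7 p [ 584.2 -117.1   28. ] F [0.9 1.  1.6] T [-0.01  0.05  0.02] w 0.591
off along a 0.4249365396866934
up t 54.7 p [ 582.2 -116.4  212.2] F [-0.1 -0.5 -2.1] T [-0.06  0.07  0.03] w 0.584
[551.79892422 202.87343586]
above t 57.6 p [551.9 202.9 153.9] F [ 0.5 -0.5 -1.8] T [-0.03 -0.02 -0.03] w 0.588
down True t 58.2 p [552.  202.8 142.7] F [-0.2 -0.6  5.3] T [-0.    0.23  0.09] w 0.591
```

The funnel stopped about 9 mm high, which matches its foot standing on the disc. I look before doing anything.

```bash
python3 - <<'E'
from h import *
p=pos();manip.move_l([p[0],p[1],p[2]+3]);manip.sleep(.1)
st();save("side","sf");save("wrist","wf");save("scene","scf")
c=camera_params("scene");q=proj(c,[552,203,125]).astype(int)
A=cv2.resize(cv2.imread("pics/sf.png")[190:280,200:290],(270,400),interpolation=cv2.INTER_CUBIC)
A=cv2.resize(cv2.imread("pics/sf.png")[190:280,200:290],(265,265),interpolation=cv2.INTER_CUBIC)
B=cv2.resize(cv2.imread("pics/scf.png")[q[1]-45:q[1]+45,q[0]-45:q[0]+45],(265,265),interpolation=cv2.INTER_CUBIC)
C=cv2.resize(cv2.imread("pics/wf.png")[180:340,240:400],(265,265),interpolation=cv2.INTER_CUBIC)
cv2.imwrite("pics/f3.png",np.hstack([A,B,C]))
E
```

```text
t 58.6 p [551.5 202.7 145.1] F [ 0.   0.4 -3. ] T [ 0.03  0.01 -0.06] w 0.585
```

View pics/f3.png

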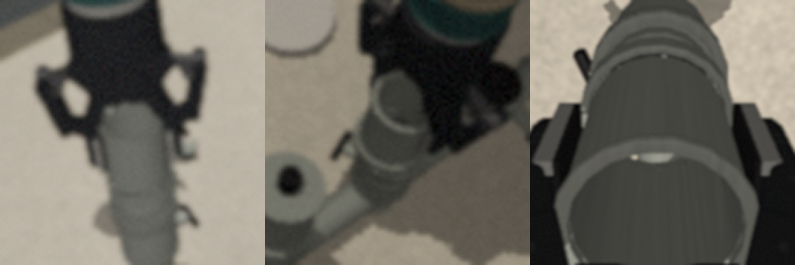

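```bash
python3 - <<'E'
from h import *
c=camera_params("wrist");p=pos();print(p)
k=5;im=cv2.resize(cv2.imread("pics/wf.png"),None,fx=k,fy=k,interpolation=cv2.INTER_CUBIC)
def circ(x,y,z,r,col):
    q=np.array([proj(c,[x+r*np.cos(t),y+r*np.sin(t),z]) for t in np.linspace(0,2*np.pi,120)])
    cv2.polylines(im,[np.int32(q*k+k/2)],True,col,1)
circ(551.9,202.8,106,30,(0,255,255)); circ(551.9,202.8,80,26,(0,255,255))
for h,r in((0,30),(11,30),(72,27.5)): circ(p[0],p[1],p[2]-28+h,r,(0,0,255))
cv2.imwrite("pics/ov2.png",im[180*k:300*k,250*k:390*k])
E
```

```text
[551.57633643 202.76687938 145.17992375]
```

View pics/ov2.png

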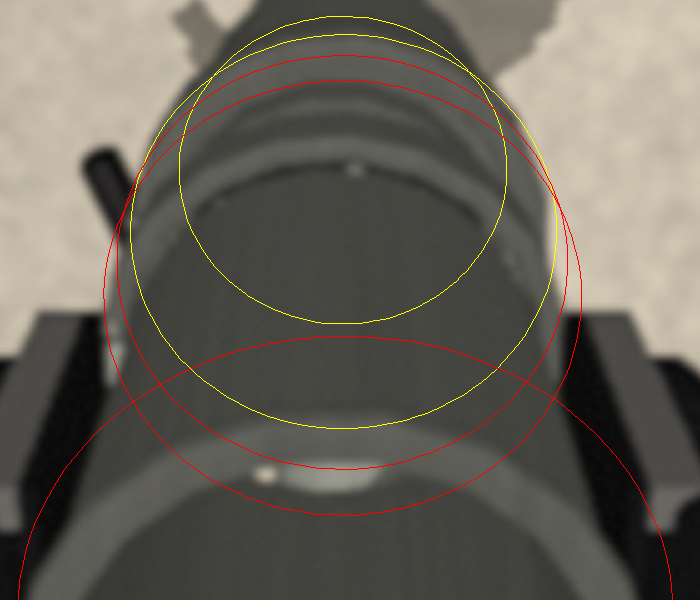

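The overlay shows that the base matches its prediction. The funnel's arcs lie well below theirs: rim at v≈415 against 337, foot at v≈140 against 80 in the enlarged view. So the funnel is shifted in the pads along tool -x. I quantify the shift.

```bash
python3 - <<'E'
from h import *
c=camera_params("wrist");p=pos();b=np.radians(54);tx=R(b)[:,0];ty=R(b)[:,1]
for n,uv,h,r in(("rim",(340,415),72,27.5),("foot",(343,140),11,30),("rimbore?",(335,455),72,23)):
    w=onz(c,(uv[0]/5+250-.4,uv[1]/5+180-.4),p[2]-28+h);d=w-p;print(n,"tool x of centre",round(d@tx-r,1),"y",round(d@ty,1))
# earlier picture at first hover for funnel: rim in w_fun
E
```

```text
rim tool x of centre -7.0 y -0.4
foot tool x of centre -7.5 y 0.1
rimbore? tool x of centre -6.1 y -0.8
```

```bash
python3 - <<'E'
from h import *
a,b=np.radians(-36),np.radians(54);ua=np.array([np.cos(a),np.sin(a)])
t=np.array([551.9,202.8])+ua*(.3-7.2);print(t)
p=pos();manip.move_l([p[0],p[1],152])
c=settle([*t,152]);st("above")
r=manip.move_l(c+[0,0,-20],feed=25,threshold=6);st(f"down {r}")
E
```

```text
[546.31778274 206.85571824]
above t 60.1 p [546.1 206.9 152. ] F [ 0.5 -0.  -2.4] T [ 0.02 -0.01  0.01] w 0.592
down True t 60.8 p [545.8 206.8 134. ] F [-0.6  0.1  5.7] T [-0.01  0.02  0.02] w 0.59
```

It is home at 134.0, where 134 was expected. I release it and re-centre it along the free axis with a crossed gentle clamp. After that I look at the funnel and the lid.

```bash
python3 - <<'E'
from h import *
a,b=np.radians(-36),np.radians(54);ua=np.array([np.cos(a),np.sin(a)])
eoat.ungrasp();p=pos();manip.move_l([p[0],p[1],215],feed=250)
t=np.array([551.9,202.8])+ua*.3
manip.goto([*t,225],R(a));settle([*t,140]);st();eoat.clamp(20);s=st("c");manip.sleep(.1);p=pos();st("c");eoat.ungrasp()
manip.move_l([p[0],p[1],260],feed=250);manip.sleep(.1)
c=camera_params("wrist");np.save("cf.npy",c["pose"]);save("wrist","fplaced");st()
k=4;im=cv2.resize(cv2.imread("pics/fplaced.png"),None,fx=k,fy=k,interpolation=cv2.INTER_CUBIC)
for z,r,col in((178,27.5,(0,0,255)),(178,23,(0,0,255)),(117,30,(0,255,255)),(106,30,(0,255,255))):
    q=np.array([proj(c,[t[0]+r*np.cos(w),t[1]+r*np.sin(w),z]) for w in np.linspace(0,2*np.pi,120)])
    cv2.polylines(im,[np.int32(q*k+k/2)],True,col,1)
o=proj(c,[*t,150]).astype(int);A=im[(o[1]-65)*k:(o[1]+65)*k,(o[0]-60)*k:(o[0]+60)*k][:,:480]
save("side","fs");B=cv2.resize(cv2.imread("pics/fs.png")[190:290,210:270],(312,520),interpolation=cv2.INTER_CUBIC)
cv2.imwrite("pics/fp.png",np.hstack([A,B]))
manip.goto([561,-336,200],R(a));manip.sleep(.2);c=camera_params("wrist");save("wrist","w_lid");st("lid")
for r in pinpoint("wrist","lid_mid")[:2]: print(r,onz(c,r["uv"],15))
E
```

```text
t 65.0 p [552.2 202.6 139.9] F [-1.   1.   1.2] T [-0.01  0.03  0.03] w 1.0
c t 65.4 p [552.1 202.7 140.3] F [-1.   0.1  2.8] T [-0.    0.3   0.08] w 0.624
c t 65.6 p [552.1 202.7 140.2] F [-1.2 -0.   4.7] T [-0.04  0.33  0.04] w 0.625
 t 66.8 p [550.7 202.3 257.5] F [0.4 0.1 0.4] T [-0.01 -0.02  0.01] w 0.998
lid t 69.0 p [ 561.4 -335.3  200.1] F [-0.8 -0.6 -0.3] T [0.03 0.03 0.01] w 0.994
{'uv': [311.2, 177.9], 'confidence': 0.77} [ 555.52579438 -331.6185176    15.        ]
```

View pics/fp.png

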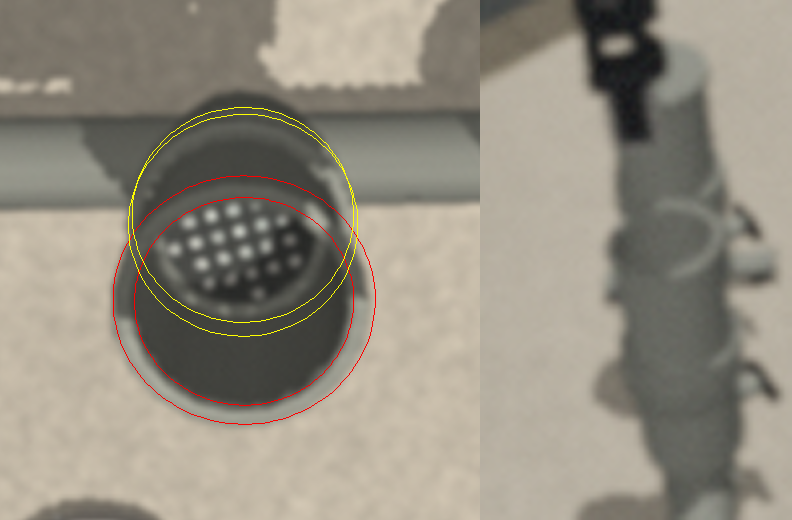

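The funnel stands upright and concentric: its rim circle fits the prediction within about 1 mm. Now the lid.

```bash
python3 - <<'E'
from h import *
a,b=np.radians(-36),np.radians(54);ua=np.array([np.cos(a),np.sin(a)]);xy=np.array([556.5,-332.])
manip.move_l([*xy,60]);settle([*xy,14]);st();eoat.clamp(20);manip.sleep(.1);s1=st("c1");eoat.ungrasp()
manip.move_l([*xy,50]);manip.goto([*xy,50],R(b));settle([*xy,13.5]);st();eoat.clamp(40);s2=st("c2")
print("off",(s1["ee_pos"]-s2["ee_pos"])[:2]@ua)
manip.move_l([*xy,150],feed=250);manip.sleep(.1);st("up")
p=pos();c=camera_params("wrist");save("wrist","lid_up")
k=5;im=cv2.resize(cv2.imread("pics/lid_up.png"),None,fx=k,fy=k,interpolation=cv2.INTER_CUBIC)
for h,r,col in((11,29,(0,0,255)),(5,29,(0,0,255)),(30,9,(0,255,255))):
    q=np.array([proj(c,[p[0]+r*np.cos(w),p[1]+r*np.sin(w),p[2]-s2["ee_pos"][2]+h]) for w in np.linspace(0,2*np.pi,120)])
    cv2.polylines(im,[np.int32(q*k+k/2)],True,col,1)
o=proj(c,[p[0],p[1],p[2]]).astype(int);cv2.imwrite("pics/lu.png",im[(o[1]-60)*k:(o[1]+60)*k,(o[0]-70)*k:(o[0]+70)*k])
E
```

```text
t 71.0 p [ 556.9 -332.3   14.4] F [-0.2 -0.1  0.5] T [-0.   -0.01  0.03] w 0.998
c1 t 71.7 p [ 556.8 -332.3   14.4] F [-0.6  1.2  2. ] T [-0.09 -0.04 -0.02] w 0.199
 t 74.8 p [ 556.8 -332.1   13.6] F [ 0.6 -0.   1. ] T [ 0.01 -0.   -0.02] w 1.0
c2 t 75.5 p [ 556.9 -332.1   14. ] F [-1.   0.8  3.6] T [ 0.13 -0.04  0.01] w 0.191
off 0.03688242532305425
up t 76.3 p [ 554.7 -330.7  146.9] F [ 0.5  0.2 -0.9] T [0.03 0.07 0.  ] w 0.187
```

View pics/lu.png

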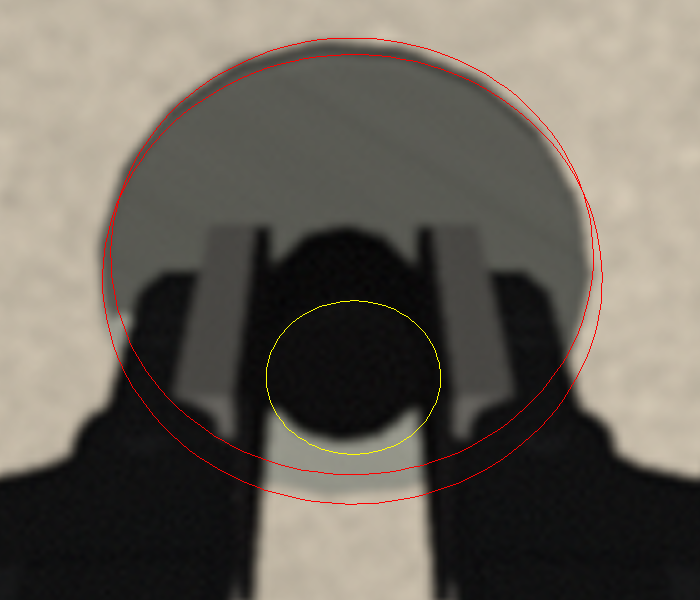

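The lid is centred in the pads; its outline is offset only by the camera bias I already saw with the disc. Placing it now.

```bash
python3 - <<'E'
from h import *
b=np.radians(54);t=[552.1,202.6]
manip.goto([*t,260],R(b))
c=settle([*t,202]);st("above")
r=manip.move_l(c+[0,0,-18],feed=20,threshold=4);st(f"down {r}")
E
```

```text
above t 79.6 p [551.7 202.5 201.6] F [-0.6 -0.2 -1.7] T [-0.01 -0.02 -0.04] w 0.19
down True t 80.3 p [551.4 202.4 186.9] F [-1.1 -0.5  4.2] T [ 0.06 -0.03  0.02] w 0.185
```

Seated at 186.9, where 187 was expected. I release, retreat and do a final check.

```bash
python3 - <<'E'
from h import *
eoat.ungrasp();p=pos();st("open")
manip.move_l([p[0],p[1],290],feed=200);manip.sleep(.2)
c=camera_params("wrist");w=save("wrist","end_w")
o=proj(c,[552,202.6,190]).astype(int)
A=cv2.resize(w[max(0,o[1]-70):o[1]+70,o[0]-70:o[0]+70],(265,265),interpolation=cv2.INTER_CUBIC)
manip.goto([420,-60,330],R(np.radians(54)));manip.sleep(.2);st()
s=save("side","end_s");B=cv2.resize(s[170:300,200:330],(265,265),interpolation=cv2.INTER_CUBIC)
g=save("scene","end_g");u=proj(camera_params("scene"),[552,202.6,140]).astype(int)
C=cv2.resize(g[u[1]-45:u[1]+45,u[0]-45:u[0]+45],(265,265),interpolation=cv2.INTER_CUBIC)
cv2.imwrite("pics/end.png",np.vstack([np.hstack([A,B,C]),cv2.resize(g[80:330,150:530],(795,330))]))
c=camera_params("scene")
for l in L[-3:]:
    for r in pinpoint("scene",l)[:1]: print(l,np.round(r["uv"],1),np.round(onz(c,r["uv"],Z[l])))
E
```

```text
open t 81.0 p [550.4 202.1 185.7] F [-0.2  1.1 -0.2] T [-0.03 -0.    0.02] w 1.003
 t 83.3 p [420.5 -59.3 329.7] F [ 0.9 -0.2 -0.8] T [-0.    0.    0.01] w 1.002
wash_bottle_mid [216.2 137.7] [ 408. -441.   66.]
membrane_box_mid [250.  273.8] [ 747. -181.   14.]
petri_mid [385.6 195. ] [394.  82.   8.]
```

View pics/end.png

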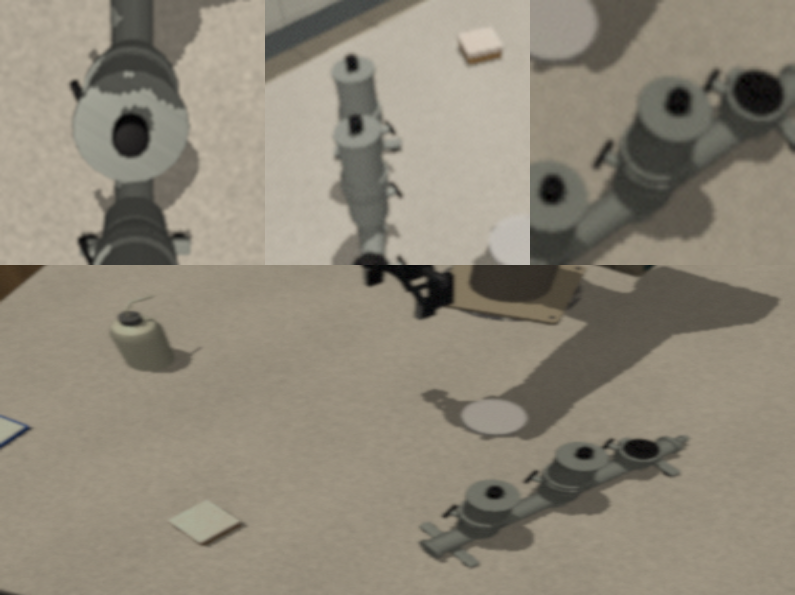

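The final picture shows the rebuilt holder standing like the mounted one: lid level, nothing tilted, bystanders in place. I hand the job in.

```bash
python3 -c "
from plant import *
print(job.job_done())"
```

```text
the job is handed in; nothing more can be done
None
```

I rebuilt the filter holder on the open middle port in the order asked (base, disc, funnel, lid) and handed the job in at about 83 s of robot time.

**Seating:** every part stopped within 0.5 mm of its expected seated height, measured at the tool.

| Part | Tool height reached (mm) | Expected (mm) |
|---|---|---|
| Base | 81.4 | 81.4 |
| Disc | 105.9 | about 105.5 |
| Funnel | 134.0 | 134 |
| Lid | 186.9 | 187 |

**Last checks:** the final pictures show the holder upright with its lid level, next to the mounted holder and the plug. The wash bottle, membrane box and Petri dish look unmoved. The network's points for them differ by up to about 9 mm from the first look, which is within its scatter.

**What went wrong on the way:**
- **Base:** the first descent touched the port rim lightly because the port estimate was about 5.5 mm off. I measured the port again from three directions, and then it went in.
- **Funnel:** it was about 7 mm off-centre in the pads, for a reason I did not find, and first came down on the disc. I lifted it, corrected the offset, placed it again and re-centred it with a gentle clamp.

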